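# Nest the last shelf-support angle into the V rack

## Robot

A 7-joint arm with a two-finger parallel gripper is mounted at the origin on the work surface. World frame = base frame: x ahead of the robot, y to its left, z up, the work surface at z = 0. Lengths are in m, angles in rad, forces in N, time in s.
With the tool pointing down it reaches from about 0.4 to 0.85 m from the base axis. Payload 4.5 kg.
Tool frame: the origin (TCP) lies on the centre line of the jaws, within the pads' length; the fingertips stand 14 mm ahead of it and the grasp point (between the pads) lies 5 mm behind it (r.tcp_to_tips is the z of the fingertips in the tool frame, in m); z points along the fingers, y is the direction in which the jaws open and shut (so a half turn about z gives the same grasp; the last joint's range is limited). The gripper opens to 88 mm and grips with 3 to 60 N. Pads are 18 mm wide; open, the fingers measure 123 mm over their backs; the gripper's body (75 mm by 187 mm) begins 45 mm behind the grasp point.
Start: joints at [1.371, 0.689, -0.195, 1.565, 0.157, 0.902, -0.215], TCP at [0.145, -0.608, 0.253] pointing down, gripper open.
Joint ranges: [-3.01, 3.01], [-0.46, 2.08], [-1.47, 1.51], [0.13, 2.56], [-1, 4.14], [0.04, 2.09], [-2.66, 2.66]. Speed limits (rad/s): [2.57, 2.57, 3.14, 3.14, 3.14, 3.14, 3.14].

## Interface

Orientations are given as a unit quaternion [x, y, z, w].
In Python, from plant import r, viewer gives the robot as it stands.
- The arm moves only by the shell command python3 -m inch 'ROWS' [FORCE]. ROWS is JSON, a list of rows, each a list of 3 entries, a list of its own where there are three numbers: the closure, from 0 (fully open) to 1 (shut), then the shift along the tool's x, y, z in cm, then the turn about the tool's z in degrees. In form: [[fingers, [x, y, z], yaw], ...]. A call has 1 to 20 rows; each row is the pose to reach, as a shift and turn from the pose commanded when the call began, along the tool's axes at that moment; what a row does not reach only later rows make up. A row lasts 1/10 s, in which the tool goes at most 50 mm and 8.59 degrees, less where a joint would pass 70% of its speed; a pose out of reach is approached as far as the arm can. A call with a gripper value outside its range is refused whole. The fingers move at their own pace and stop on an object; FORCE is the grip in N (left out, the last holds). Time passes only in rows, so rows that repeat a pose let the fingers close. It gives the time, the measured TCP pose, the force and the opening at its end, in the units of the state.
- r.get_state(): the state, without advancing time (a new reading comes with each control period).
- viewer.snapshot(name): name is "scene" or "top"; returns the picture (480x640x3 uint8, red, green, blue); there is no depth.
- viewer.camera_params(name): a dict with "intrinsics" (3x3 intrinsics, pixels), "world_to_cam" (4x4, takes a point from world to camera coordinates). Camera axes: x right, y up, looking along -z (the intrinsics and any distortion apply to the point x, -y, -z); pixel columns grow to the right and rows downward; lengths in m; the calibration is good to about 2 mm. A picture is of the moment at which its call begins. camera_params takes no time and is no camera call.
- r.finish_job(): hands the job in, once; it reports no verdict.
Trained networks look in the newest picture that a camera, given by its name, has taken for a name from the list of things; names that differ only in an ending like _2 or _b are one class to them, and where a whole thing is asked for, a point or a joint stands for the part that bears it (a point fixed in the world has none). Each returns a list of dicts, best first, with "p" (0 to 1); they miss things now and then, are a little off and sometimes report something else, mostly with a low value. They report only what shows in the picture. A call takes as long as a camera call. They do not tell look-alikes from the thing itself.
- viewer.outline_of(camera, name): "pixels" (480x640 bool, what is visible of it) and "bbox" ([left, top, width, height] in pixels, round what is visible of it).
The state is a dict: "clock": time; "q": joint angles; "qd": joint speeds; "joint_torque": joint torques, N m; "tool_pos": TCP position; "eef_rot": TCP orientation; "contact_force": force on the tool from outside, world axes, zero at the start; "moment": the same for the moment, N m; "opening": opening from 0.0 (shut) to 1.0 (fully open).
Only numpy, scipy, OpenCV 4.12 (cv2) and the standard library are available. Lean on these libraries where they do the work, as an engineer would, in place of code of your own. Each camera call takes 0.05 s, during which the arm holds its last target.

## Task

The shelf-support angles for the chamber are being kitted in the white V rack. Lay the loose grey angle into the V of the two already there, long leg on long leg, without dropping it in, and bring all three fully home along the V against the rack's end stop, snugly nested with their ends flush. Let go, and neither shove the rack along the bench nor disturb the other things lying about.

Things in the scene. Friction and masses are not known exactly. Their poses are not given: they have to be found in the camera images.
- rail: loose grey PVC angle, 160 mm long, unequal L section, wall 8 mm, about 0.2 kg, dark bolt slots. Origin: outer heel edge, mid-length. y along the length (ends at +-80 mm); z up the long leg (fills x 0..8, z 0..70 mm); x out along the short leg (fills x 0..50, z 0..8 mm). Starts short leg flat on the bench, long leg upright: can be pinched from above across the wall.
- rail_edge (a point): mid-length of the loose angle's long-leg free edge (x 4, y 0, z 70 mm in its frame). Once nested, only the top 8 mm of its long leg stands above the long leg it lies on, so a finger outside it has room deeper down only where its end overhangs the nest.
- nested2: upper of the two grey angles in the rack, into which the loose one goes. Same part and axes as rail, turned 45 degrees about y: heel straight down, long leg leaning up to the rack's -x side (towards the robot), short leg to its +x side. A nested angle has parallel axes and its origin at x 8, y 0, z 8 mm in the frame of the one below. Loose, and 12 to 25 mm short of the end stop at the start.
- nested1: lower of the two grey angles in the rack, same part and axes, turned like nested2; it lies in the rack's V, origin 30 mm above the bench on the rack's middle line (y 0 in the rack's frame once it is home). Loose, and 3 to 10 mm short of the end stop at the start.
- rack: white painted steel V rack, loose but heavy (about 3 kg): base 120 (x) by 200 (y) by 10 mm, two V saddles 22 mm wide at y -50 and +45 mm, their 45 degree faces meeting 30 mm above the bench and reaching 40 mm (-x side) and 30 mm (+x side) from the middle line. The V runs along y and is open at the -y end. Origin: centre of the underside, z up.
- rack_stop (a point): centre of the inner face of the rack's end stop (at y +80 mm in the rack's frame, 57 mm above the bench), an upright white plate 8 mm thick, 120 mm wide, its top 109 mm above the bench; pushing an angle along the V towards +y ends against it. One angle slides along the V under 1 to 3 N, all three together under about 5 N; the rack itself starts to slide at 13 N or more.
- offcut: bystander: bare aluminium equal-leg angle offcut 50 x 50 x 100 mm, wall 6 mm (not part of the kit); origin on its outer heel edge, mid-length
- wrench: bystander: steel wrench, 170 mm
- screwdriver: bystander: screwdriver, 190 mm
- bolt_tub: bystander: blue open tub of bolts, 100 x 130 x 50 mm; origin centre of the underside
- dishes: bystander: stack of six clear dishes, 90 mm across, 89 mm high; origin centre of the underside
- wash_bottle: bystander: white bottle, 68 mm across, 170 mm high; origin centre of the underside
- nut_jar: bystander: grey plastic cup, 64 mm across, 60 mm high; origin centre of the underside
Things that resemble listed ones, but are neither listed nor needed, are in the scene too. Leave any green look-alike of the nested2 alone.

How it is judged:
By the outcome, as a careful person would: the job done as asked, in the order asked, and still so for the second after the job is handed in, with the robot touching nothing.
It also fails if it takes over 54 s, if anything falls off the work surface, if the arm or the gripper's body presses on something with over 40 N, if the wrist force passes 120 N, or if a joint passes its speed limit or range.

## Working session

There is one attempt and no reset: what is moved stays moved. The work goes in short steps, Python scripts to look and compute and a shell command to move; the robot and the scene stay as the last step left them, time stands still between calls to the robot, and variables do not carry over. Pictures are saved under pics/ and viewed, and the job is handed in when it is done.

```bash
ls; mkdir -p pics; python3 - <<'E'
from plant import r, viewer
import cv2, numpy as np
for n in ("scene","top"):
    im=viewer.snapshot(n); cv2.imwrite(f"pics/{n}0.png",im[:,:,::-1])
    p=viewer.camera_params(n); print(n,np.round(p["intrinsics"],1).tolist(),np.round(p["world_to_cam"],3).tolist(),[k for k in p])
s=r.get_state(); print({k:np.round(v,3).tolist() for k,v in s.items()}, r.tcp_to_tips)
E
```

```text
pics
scene [[496.5, 0.0, 312.4], [0.0, 496.5, 232.3], [0.0, 0.0, 1.0]] [[0.727, 0.687, 0.002, -0.338], [-0.55, 0.58, 0.601, 0.212], [0.412, -0.438, 0.799, -1.491], [0.0, 0.0, 0.0, 1.0]] ['intrinsics', 'world_to_cam']
top [[597.9, 0.0, 329.6], [0.0, 597.9, 247.5], [0.0, 0.0, 1.0]] [[-0.007, -1.0, -0.011, 0.027], [0.989, -0.008, 0.15, -0.48], [-0.15, -0.01, 0.989, -1.591], [0.0, 0.0, 0.0, 1.0]] ['intrinsics', 'world_to_cam']
{'clock': 0.1, 'q': [1.371, 0.69, -0.195, 1.566, 0.157, 0.902, -0.215], 'qd': [-0.001, -0.004, -0.001, -0.002, 0.0, -0.001, -0.0], 'joint_torque': [-0.003, -52.85, -1.271, -15.384, -0.053, 0.002, 0.0], 'tool_pos': [0.145, -0.607, 0.252], 'eef_rot': [0.993, 0.117, -0.0, -0.001], 'contact_force': [-0.909, -0.044, 0.023], 'moment': [-0.054, -0.046, -0.032], 'opening': 0.998} 0.014
```

View pics/scene0.png

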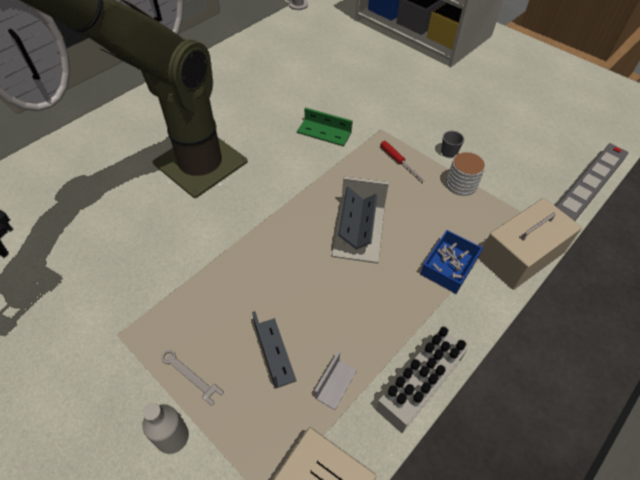

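View pics/top0.png

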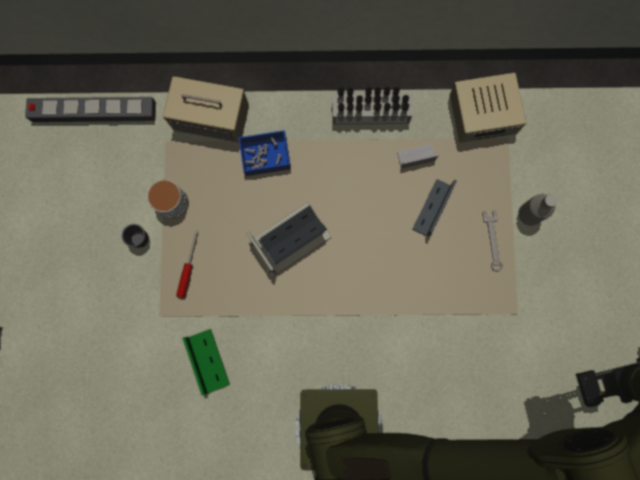

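```bash
python3 - <<'E'
from plant import viewer
import cv2, numpy as np
t=cv2.imread("pics/top0.png"); s=cv2.imread("pics/scene0.png")
a=cv2.resize(t[160:290,230:360],(520,520),interpolation=cv2.INTER_CUBIC)
b=cv2.resize(t[160:260,390:490],(520,520),interpolation=cv2.INTER_CUBIC)[:, :270]
cv2.imwrite("pics/c1.png",np.hstack([a,b]))
a=cv2.resize(s[170:270,320:400],(400,500),interpolation=cv2.INTER_CUBIC)
b=cv2.resize(s[300:400,235:315],(400,500),interpolation=cv2.INTER_CUBIC)
cv2.imwrite("pics/c2.png",np.hstack([a,b]))
M={}
for c in("top","scene"):
  for n in ("rail","nested2","nested1","rack","rack_stop","rail_edge"):
    for d in viewer.outline_of(c,n):
        print(c,n,round(d["p"],2),d["bbox"],int(d["pixels"].sum()))
        M[f"{c}-{n}-{d['bbox'][0]}"]=d["pixels"]
np.savez("masks.npz",**M)
E
```

```text
top rail 0.74 [415.5, 179.6, 37.5, 57.6] 1135
top nested2 0.66 [258.0, 242.2, 20.0, 24.4] 82
top nested2 0.6 [260.2, 204.7, 67.0, 59.1] 1773
top nested1 0.66 [258.0, 242.2, 20.0, 24.4] 82
top nested1 0.6 [260.2, 204.7, 67.0, 59.1] 1773
top rack 0.77 [246.9, 205.8, 80.9, 71.1] 1142
top rack 0.64 [240.2, 130.3, 51.7, 44.7] 1817
top rack_stop 0.74 [246.8, 203.9, 83.6, 72.1] 1135
top rail_edge 0.84 [410.8, 177.3, 45.8, 59.3] 1171
scene rail 0.61 [253.3, 312.5, 41.0, 76.7] 1597
scene nested2 0.96 [339.7, 187.0, 37.1, 62.9] 1797
scene nested2 0.87 [295.3, 111.1, 58.5, 39.0] 1388
scene nested1 0.96 [339.7, 187.0, 37.1, 62.9] 1797
scene nested1 0.87 [295.3, 111.1, 58.5, 39.0] 1388
scene rack 0.62 [248.9, 310.4, 46.1, 75.6] 1538
scene rack 0.56 [330.3, 178.8, 57.5, 87.6] 1920
scene rack_stop 0.59 [335.2, 177.0, 53.1, 87.4] 2093
scene rail_edge 0.61 [251.2, 310.4, 45.0, 75.5] 1584
```

View pics/c1.png

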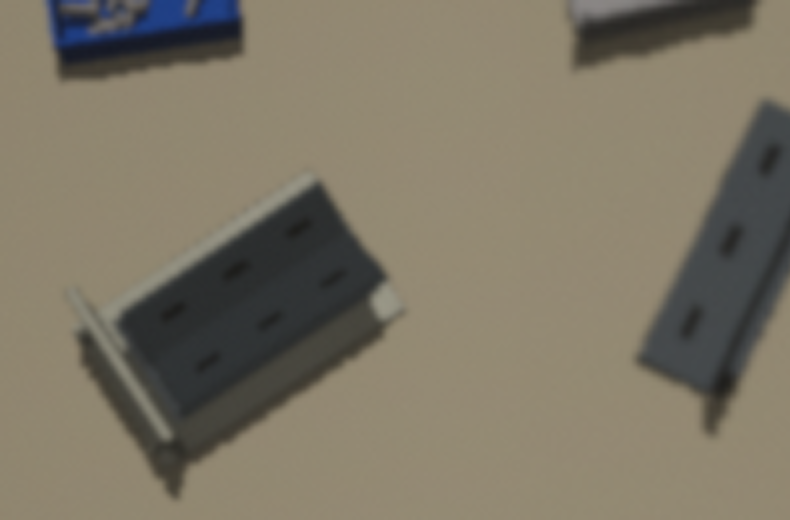

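View pics/c2.png

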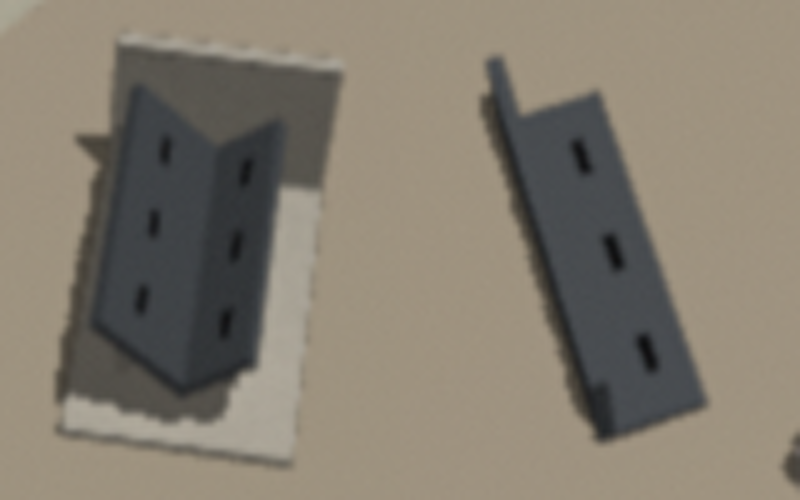

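```bash
cat > h.py <<'E'
import numpy as np, cv2
from scipy.optimize import minimize
from scipy.spatial.transform import Rotation as R
from plant import r, viewer
P={c:viewer.camera_params(c) for c in("top","scene")}
def proj(c,X):
    X=np.atleast_2d(X); W=np.array(P[c]["world_to_cam"]); K=np.array(P[c]["intrinsics"])
    q=X@W[:3,:3].T+W[:3,3]; q=q*[1,-1,-1]; q=q@K.T
    return q[:,:2]/q[:,2:]
def box(a,b): return np.array([[x,y,z] for x in(a[0],b[0]) for y in(a[1],b[1]) for z in(a[2],b[2])])/1000
RAIL=[box((0,-80,0),(8,80,70)),box((0,-80,0),(50,80,8))]
RACK=[box((-60,-100,0),(60,100,10)),box((-60,80,0),(60,88,109))]
def T(x,y,th,z=0): 
    M=np.eye(4); M[:3,:3]=R.from_euler('z',th,degrees=True).as_matrix(); M[:3,3]=x,y,z; return M
def nest(k,dy):  # in rack frame
    M=np.eye(4); M[:3,:3]=R.from_euler('y',-45,degrees=True).as_matrix(); M[:3,3]=0,dy,.030+k*.0113137; return M
def tf(M,B): return [b@M[:3,:3].T+M[:3,3] for b in B]
S=4
def render(c,boxes):
    im=np.zeros((480*S,640*S),np.uint8)
    for b in boxes:
        p=(proj(c,b)+.5)*S-.5
        cv2.fillConvexPoly(im,cv2.convexHull(np.round(p).astype(np.int32)),255)
    return cv2.resize(im,(640,480),interpolation=cv2.INTER_AREA)/255.
def edges(im,c,boxes,col,s,o):
    for b in boxes:
        p=(proj(c,b)-o+.5)*s-.5
        for i in range(8):
            for j in (1,2,4):
                if not i&j: cv2.line(im,tuple(int(v) for v in np.round(p[i])),tuple(int(v) for v in np.round(p[i|j])),col,1,cv2.LINE_AA)
E
python3 - <<'E'
from h import *
M=np.load("masks.npz"); print(M.files)
def fit(masks,build,x0,step):
    def f(p):
        B=build(p); return sum(np.abs(render(c,B)-m).sum() for c,m in masks.items())
    best=None
    for k in range(3):
        sim=np.vstack([x0]+[np.array(x0)+np.eye(len(x0))[i]*step[i]*(1-2*(k%2)) for i in range(len(x0))])
        o=minimize(f,x0,method="Nelder-Mead",options=dict(initial_simplex=sim,xatol=1e-4,fatol=.5)); x0=o.x
    return o.x,o.fun
rm={"top":M["top-rail-415.5"],"scene":M["scene-rail-253.3"]}
for ks in (("top","scene"),("top",),("scene",)):
    print(ks,fit({k:rm[k] for k in ks},lambda p:tf(T(*p),RAIL),[.56,-.28,63],[.02,.02,8]))
nm={"top":M["top-nested2-260.2"],"scene":M["scene-nested2-339.7"]}
b=lambda p:tf(T(p[0],p[1],p[2])@nest(0,-.0065),RAIL)+tf(T(p[0],p[1],p[2])@nest(1,-.018),RAIL)
for ks in (("top","scene"),("top",),("scene",)):
    print(ks,fit({k:nm[k] for k in ks},b,[.48,.1,32],[.02,.02,8]))
E
```

```text
['top-rail-415.5', 'top-nested2-258.0', 'top-nested2-260.2', 'top-nested1-258.0', 'top-nested1-260.2', 'top-rack-246.9', 'top-rack-240.2', 'top-rack_stop-246.8', 'top-rail_edge-410.8', 'scene-rail-253.3', 'scene-nested2-339.7', 'scene-nested2-295.3', 'scene-nested1-339.7', 'scene-nested1-295.3', 'scene-rack-248.9', 'scene-rack-330.3', 'scene-rack_stop-335.2', 'scene-rail_edge-251.2']
('top', 'scene') (array([ 0.58659931, -0.28796955, 62.9881448 ]), np.float64(196.75294117647059))
('top',) (array([ 0.58490096, -0.28514608, 63.28048545]), np.float64(59.89019607843137))
('scene',) (array([ 0.58793702, -0.28939525, 62.85843343]), np.float64(59.529411764705884))
('top', 'scene') (array([ 0.51165723,  0.13494527, 33.8705414 ]), np.float64(302.88235294117646))
('top',) (array([ 0.51115246,  0.13561549, 33.05989216]), np.float64(235.28627450980392))
('scene',) (array([ 0.51152476,  0.13500153, 33.57855121]), np.float64(63.305882352941175))
```

```bash
cat > ov.py <<'E'
from h import *
def ov(name,items,rois,s,pics):
    out=[]
    for c,(x0,y0,w,h) in rois.items():
        im=cv2.imread(pics[c])[y0:y0+h,x0:x0+w]; im=cv2.resize(im,(w*s,h*s),interpolation=cv2.INTER_CUBIC)
        im=cv2.convertScaleAbs(im,alpha=1.4)
        for B,col in items: edges(im,c,B,col,s,np.array([x0,y0]))
        out.append(im)
    cv2.imwrite(name,np.hstack(out))
E
python3 - <<'E'
from ov import *
pics={"top":"pics/top0.png","scene":"pics/scene0.png"}
K=T(.5116,.135,33.5)
ov("pics/o1.png",[(tf(K,RACK),(0,0,255)),(tf(K@nest(1,-.018),RAIL),(0,255,0)),(tf(K@nest(0,-.0065),RAIL),(255,255,0))],{"top":(240,190,100,100),"scene":(325,170,65,100)},4,pics)
ov("pics/o2.png",[(tf(T(.5866,-.288,63),RAIL),(0,255,0))],{"top":(400,165,70,85),"scene":(240,300,70,85)},5,pics)
E
```

```text
(no output)
```

View pics/o1.png

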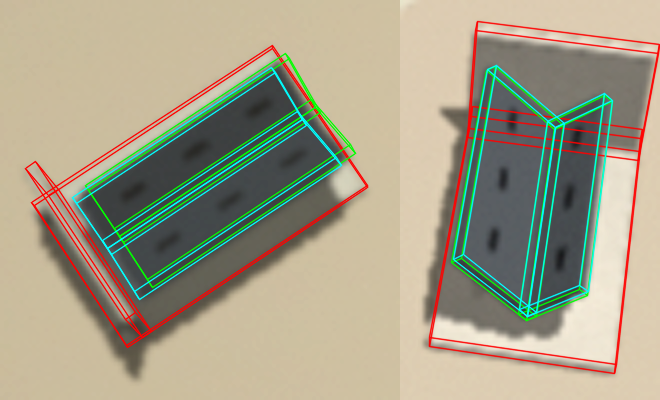

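View pics/o2.png

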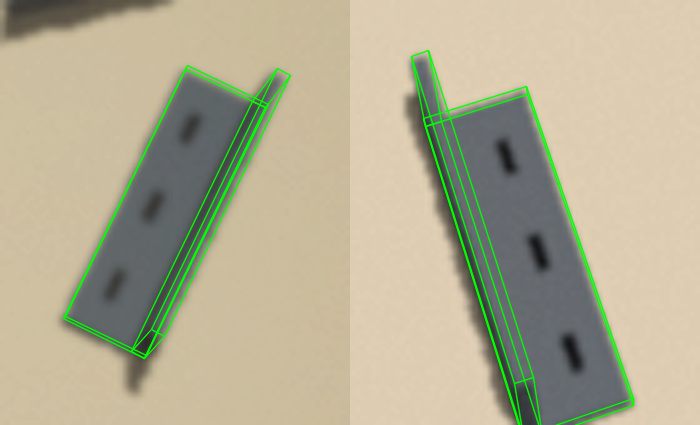

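```bash
python3 - <<'E'
from ov import *
pics={"top":"pics/top0.png","scene":"pics/scene0.png"}
K=T(.5116,.135,33.5)
cv2.convertScaleAbs
ov("pics/o3.png",[],{"top":(242,195,95,85)},8,pics)
ov("pics/o4.png",[(tf(K,RACK),(0,0,255))],{"scene":(325,170,70,100)},6,pics)
for n,X in dict(stoptopL=(-.06,.088,.109),stoptopR=(.06,.088,.109),stoptopLi=(-.06,.08,.109),stoptopRi=(.06,.08,.109),baseA=(-.06,-.1,.01),baseB=(.06,-.1,.01)).items():
    w=K[:3,:3]@X+K[:3,3]; print(n,np.round((proj("top",w)[0]-[242,195]+.5)*8),np.round((proj("scene",w)[0]-[325,170]+.5)*6))
E
```

```text
stoptopL [234. 599.] [116.  32.]
stoptopR [ 34. 296.] [389.  67.]
stoptopLi [255. 586.] [113.  45.]
stoptopRi [ 55. 283.] [387.  80.]
baseA [719. 331.] [ 45. 507.]
baseB [528.  50.] [324. 547.]
```

View pics/o3.png

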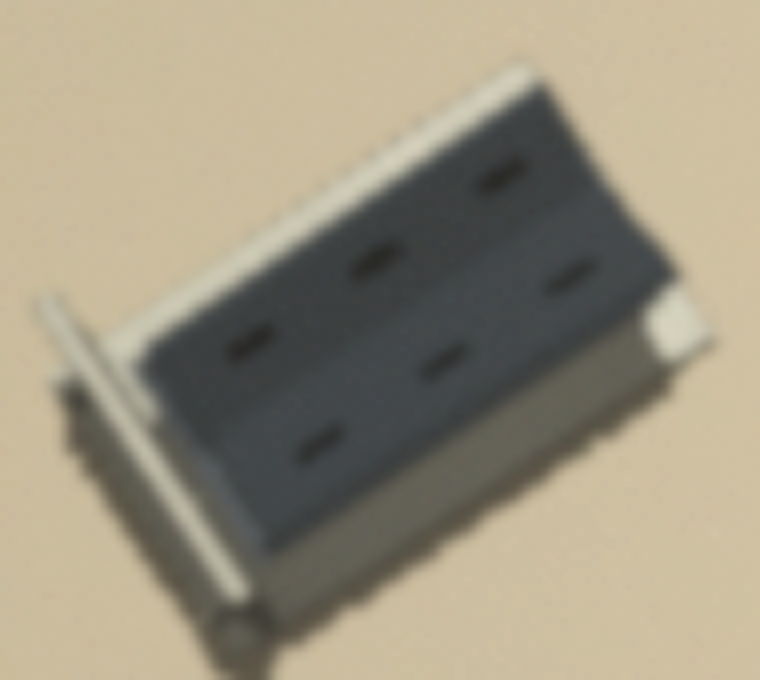

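View pics/o4.png

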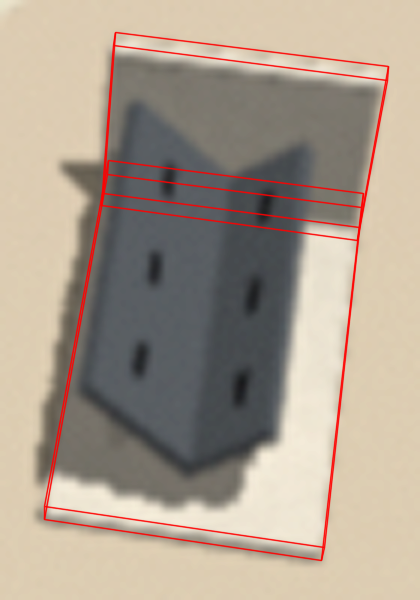

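```bash
cat > m.py <<'E'
import sys
from h import *
K=T(.5116,.135,33.5); RL=T(.5866,-.288,63)
def st():
    s=r.get_state(); Rm=R.from_quat(s["eef_rot"]).as_matrix(); p=np.array(s["tool_pos"])
    hd=np.degrees(np.arctan2(Rm[1,0],Rm[0,0]))
    return s,p,Rm,hd
def go(target,head=None):
    s,p,Rm,hd=st(); d=Rm.T@(np.array(target)-p)*100
    print("t",round(s["clock"],2),"p",np.round(p,4),"hd",round(hd,1),"shift",np.round(d,2),"turn",None if head is None else round((hd-head+180)%360-180,1),"F",np.round(s["contact_force"],1),"open",round(s["opening"],3))
def rk(x,y,z): return (K@np.array([x/1e3,y/1e3,z/1e3,1]))[:3]
def rl(x,y,z): return (RL@np.array([x/1e3,y/1e3,z/1e3,1]))[:3]
def inr():
    s,p,Rm,hd=st(); print("rack frame mm",np.round((np.linalg.inv(K)@np.append(p,1))[:3]*1e3,1),"hd",round(hd,2),"Frack",np.round(K[:3,:3].T@np.array(s["contact_force"]),2),"open",round(s["opening"]*88,1),"t",round(s["clock"],2),"M",np.round(s["moment"],2))
E
python3 - <<'E'
from m import *
go(rl(4,-70,200),153); 
for n in("offcut","wash_bottle"):
    for d in viewer.outline_of("top",n)[:1]: print(n,d["p"],d["bbox"])
for p in [(.7,-.2,0),(.7,-.25,0),(.6,-.5,.17)]: print(p,proj("top",np.array(p)))
E
```

```text
t 0.7 p [ 0.1448 -0.608   0.2528] hd 13.4 shift [ 55.98 -16.66   5.28] turn -139.6 F [-0.  -0.6  0. ] open 1.002
offcut 0.62 [395.2, 144.1, 40.8, 25.2]
wash_bottle 0.62 [517.7, 194.3, 35.7, 29.5]
(0.7, -0.2, 0) [[408.13769005 172.00461691]]
(0.7, -0.25, 0) [[425.8172577  171.83942013]]
(0.6, -0.5, 0.17) [[536.33556211 190.85606567]]
```

```bash
python3 -m inch '[[0.6,[56,-16.7,0],-140],[0.6,[56,-16.7,0],-140],[0.6,[56,-16.7,0],-140],[0.6,[56,-16.7,0],-140],[0.6,[56,-16.7,0],-140],[0.6,[56,-16.7,0],-140],[0.6,[56,-16.7,0],-140],[0.6,[56,-16.7,0],-140],[0.6,[56,-16.7,0],-140],[0.6,[56,-16.7,0],-140],[0.6,[56,-16.7,0],-140],[0.6,[56,-16.7,0],-140],[0.6,[56,-16.7,5],-140],[0.6,[56,-16.7,5],-140],[0.6,[56,-16.7,5],-140],[0.6,[56,-16.7,5],-140],[0.6,[56,-16.7,5],-140],[0.6,[56,-16.7,5],-140],[0.6,[56,-16.7,5],-140],[0.6,[56,-16.7,5],-140]]' 40; python3 -c "
from m import *
go(rl(4,-70,54),153)"
```

```text
clock: 2.8
tool_pos: [0.6509, -0.3159, 0.2028]
eef_rot: [0.231, 0.973, -0.0, 0.0]
contact_force: [0.0, 0.4, 0.7]
opening: 0.405
t 2.8 p [ 0.6509 -0.3159  0.2028] hd 153.3 shift [-0.   -0.03 14.88] turn 0.3 F [0.  0.4 0.7] open 0.405
```

```bash
python3 -m inch '[[0.6,[0,0,4],0],[0.6,[0,0,8],0],[0.6,[0,0,11],0],[0.6,[0,0,13],0],[0.6,[0,0,14.5],0],[0.6,[0,0,14.9],0],[0.6,[0,0,14.9],0],[1,[0,0,14.9],0],[1,[0,0,14.9],0],[1,[0,0,14.9],0],[1,[0,0,14.9],0],[1,[0,0,14.9],0]]' 55; python3 - <<'E'
from m import *
go(rl(4,-70,54),153)
ims=[]
for c,(x,y,w,h) in {"top":(390,150,110,110),"scene":(220,270,110,130)}.items():
    im=viewer.snapshot(c)[:,:,::-1]; ims.append(cv2.resize(im[y:y+h,x:x+w],(400,400),interpolation=cv2.INTER_CUBIC))
cv2.imwrite("pics/g1.png",np.hstack(ims))
E
```

```text
clock: 4.0
tool_pos: [0.6513, -0.3161, 0.0546]
eef_rot: [0.23, 0.973, -0.0, 0.001]
contact_force: [-1.4, -0.1, 3.9]
opening: 0.085
t 4.0 p [ 0.6513 -0.3161  0.0546] hd 153.4 shift [ 0.04 -0.03  0.06] turn 0.4 F [-1.4 -0.1  3.9] open 0.085
```

View pics/g1.png

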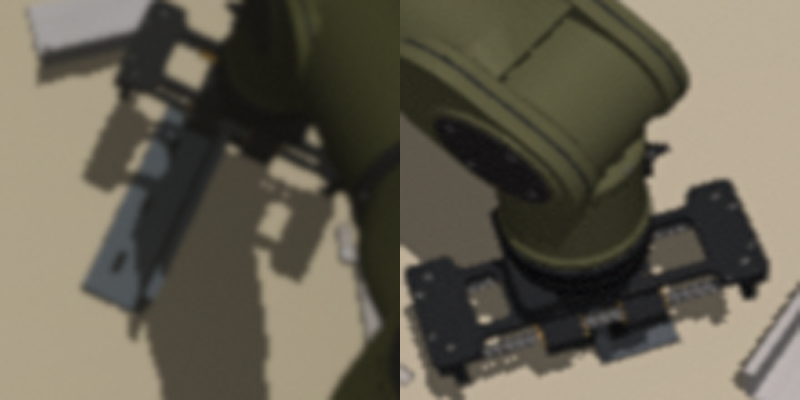

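```bash
python3 -m inch '[[1,[0,0,-2],0],[1,[0,0,-5],0],[1,[0,0,-9],0],[1,[0,0,-13],0],[1,[0,0,-16.5],0],[1,[0,0,-16.5],0]]' 55; python3 - <<'E'
from m import *
go(rk(-22,-114,220),123.5)
ims=[]
for c,(x,y,w,h) in {"top":(390,130,110,110),"scene":(220,250,110,130)}.items():
    im=viewer.snapshot(c)[:,:,::-1]; ims.append(cv2.resize(im[y:y+h,x:x+w],(400,400),interpolation=cv2.INTER_CUBIC))
cv2.imwrite("pics/g2.png",np.hstack(ims))
E
```

```text
clock: 4.7
tool_pos: [0.6541, -0.3156, 0.226]
eef_rot: [0.23, 0.973, 0.0, 0.005]
contact_force: [0.9, -0.6, -1.9]
opening: 0.088
t 4.7 p [ 0.6541 -0.3156  0.226 ] hd 153.4 shift [24.15 26.3   0.43] turn 29.9 F [ 0.9 -0.6 -1.9] open 0.088
```

View pics/g2.png

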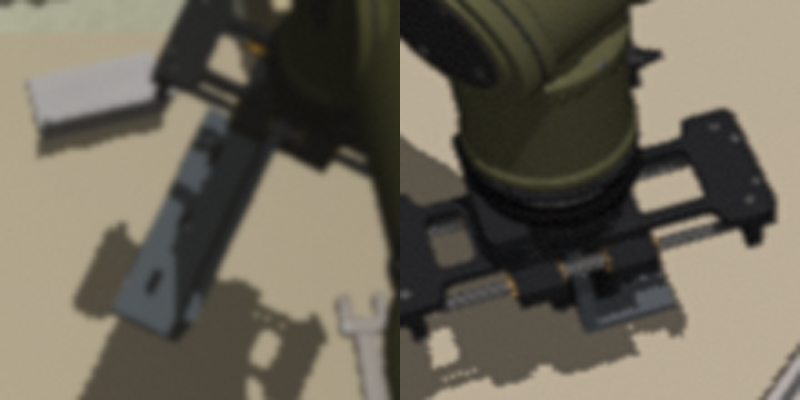

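```bash
python3 -m inch '[[1,[3,3.3,0],4],[1,[6,6.6,0],8],[1,[9,9.9,0],12],[1,[12,13.2,0],16],[1,[15,16.5,0],20],[1,[18,19.7,0],24],[1,[21,23,0],28],[1,[23,25.2,0],30],[1,[24,26.2,0],30],[1,[24.1,26.3,0],30],[1,[24.1,26.3,0],30],[1,[24.1,26.3,0],30]]' 55; python3 - <<'E'
from m import *
inr(); go(rk(-22,-114,150),123.5)
ims=[]
for c,(x,y,w,h) in {"top":(220,150,150,150),"scene":(280,130,150,150)}.items():
    im=viewer.snapshot(c)[:,:,::-1]; cv2.imwrite(f"pics/h_{c}.png",im);ims.append(cv2.resize(im[y:y+h,x:x+w],(400,400),interpolation=cv2.INTER_CUBIC))
cv2.imwrite("pics/g3.png",np.hstack(ims))
E
```

```text
clock: 6.0
tool_pos: [0.5536, 0.0245, 0.2181]
eef_rot: [0.476, 0.88, -0.001, 0.0]
contact_force: [-0.6, -0.2, -1.6]
opening: 0.083
rack frame mm [ -26.  -115.3  218.1] hd 123.2 Frack [-0.64  0.15 -1.55] open 7.3 t 6.0 M [-0.13 -0.24  0.01]
t 6.0 p [0.5536 0.0245 0.2181] hd 123.2 shift [0.14 0.41 6.81] turn -0.3 F [-0.6 -0.2 -1.6] open 0.083
```

View pics/g3.png

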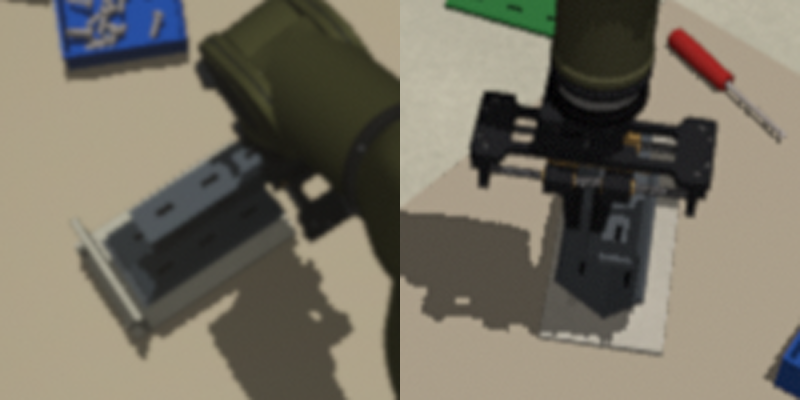

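```bash
python3 -m inch '[[1,[0.1,0.2,2.5],0],[1,[0.1,0.4,5],0],[1,[0.1,0.4,7],0],[1,[0.1,0.4,7.6],0],[1,[0.1,0.4,7.8],0],[1,[0.1,0.4,7.8],0],[1,[0.1,0.4,7.8],0]]'; python3 -c "
from m import *
inr()"
```

```text
clock: 6.8
tool_pos: [0.5567, 0.0303, 0.1417]
eef_rot: [0.474, 0.88, 0.001, 0.001]
contact_force: [0.0, -0.5, -0.9]
opening: 0.087
rack frame mm [ -20.2 -112.2  141.7] hd 123.37 Frack [-0.25 -0.46 -0.95] open 7.7 t 6.8 M [-0.16 -0.15  0.01]
```

```bash
python3 -m inch '[[1,[0,0,0.1],0],[1,[0,0,0.2],0],[1,[0,0,0.3],0],[1,[0,0,0.3],0]]'; python3 -c "
from m import *
inr()"; python3 -m inch '[[1,[0,0,0.1],0],[1,[0,0,0.2],0],[1,[0,0,0.3],0],[1,[0,0,0.3],0]]'; python3 -c "
from m import *
inr()"
```

```text
clock: 7.2
tool_pos: [0.5559, 0.0303, 0.1377]
eef_rot: [0.474, 0.88, -0.0, 0.0]
contact_force: [-1.2, -0.2, -2.0]
opening: 0.085
rack frame mm [ -20.9 -111.8  137.7] hd 123.4 Frack [-1.1   0.46 -1.95] open 7.5 t 7.2 M [-0.11 -0.14  0.  ]
clock: 7.6
tool_pos: [0.5559, 0.0303, 0.1345]
eef_rot: [0.474, 0.88, -0.0, -0.0]
contact_force: [0.7, 0.0, -1.6]
opening: 0.087
rack frame mm [ -20.9 -111.8  134.5] hd 123.4 Frack [ 0.6  -0.34 -1.58] open 7.6 t 7.6 M [-0.13 -0.2  -0.01]
```

```bash
python3 -m inch '[[1,[-0.3,0,0.1],0],[1,[-0.3,0,0.2],0],[1,[-0.3,0,0.3],0],[1,[-0.3,0,0.3],0]]'; python3 -c "
from m import *
inr()"; python3 -m inch '[[1,[0,0,0.1],0],[1,[0,0,0.2],0],[1,[0,0,0.2],0]]'; python3 -c "
from m import *
inr()"
```

```text
clock: 8.0
tool_pos: [0.5578, 0.027, 0.1325]
eef_rot: [0.474, 0.88, -0.0, 0.001]
contact_force: [-2.0, -2.8, 7.9]
opening: 0.085
rack frame mm [ -21.1 -115.5  132.5] hd 123.37 Frack [-3.16 -1.23  7.87] open 7.5 t 8.0 M [-0.21  0.29  0.14]
clock: 8.3
tool_pos: [0.558, 0.0263, 0.1312]
eef_rot: [0.475, 0.88, -0.001, 0.001]
contact_force: [-3.4, -3.9, 13.4]
opening: 0.086
rack frame mm [ -21.3 -116.2  131.2] hd 123.34 Frack [-4.99 -1.37 13.43] open 7.6 t 8.3 M [-0.35  0.47  0.22]
```

```bash
python3 -m inch '[[1,[0,0,-0.1],0],[0.97,[0,0,-0.1],0],[0.9,[0,0,-0.1],0],[0.87,[0,0,-0.1],0],[0.865,[0,-0.05,-0.1],0],[0.865,[0,-0.1,-0.1],0],[0.865,[0,-0.1,-0.1],0]]'; python3 - <<'E'
from m import *
inr()
ims=[]
for c,(x,y,w,h) in {"top":(230,170,120,120),"scene":(290,150,120,120)}.items():
    im=viewer.snapshot(c)[:,:,::-1]; cv2.imwrite(f"pics/i_{c}.png",im);ims.append(cv2.resize(im[y:y+h,x:x+w],(400,400),interpolation=cv2.INTER_CUBIC))
cv2.imwrite("pics/g4.png",np.hstack(ims))
E
```

```text
clock: 9.0
tool_pos: [0.5568, 0.0274, 0.1306]
eef_rot: [0.474, 0.88, 0.0, -0.0]
contact_force: [0.2, 0.1, -0.7]
opening: 0.133
rack frame mm [ -21.7 -114.6  130.6] hd 123.41 Frack [ 0.18 -0.03 -0.75] open 11.7 t 9.0 M [-0.06 -0.06  0.  ]
```

View pics/g4.png

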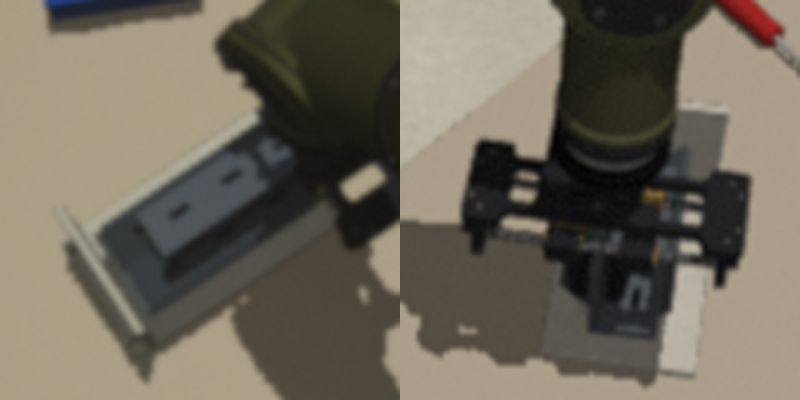

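```bash
python3 -m inch '[[0.865,[0,0,-0.6],0],[0.865,[0,0,-1.2],0],[0.865,[0,0,-1.8],0],[0.86,[0,-0.2,-1.8],0],[0.86,[0,-0.4,-1.7],0],[0.85,[0,-0.6,-1.5],0],[0.84,[0,-0.8,-1.3],0],[0.83,[0,-1.0,-1.2],0],[0.83,[0,-1.1,-1.1],0],[0.83,[0,-1.1,-1.1],0]]'; python3 - <<'E'
from m import *
inr()
ims=[]
for c,(x,y,w,h) in {"top":(230,170,120,120),"scene":(290,150,120,120)}.items():
    im=viewer.snapshot(c)[:,:,::-1]; ims.append(cv2.resize(im[y:y+h,x:x+w],(400,400),interpolation=cv2.INTER_CUBIC))
cv2.imwrite("pics/g5.png",np.hstack(ims))
E
```

```text
clock: 10.1
tool_pos: [0.5473, 0.021, 0.1414]
eef_rot: [0.474, 0.88, -0.0, -0.0]
contact_force: [-0.3, 0.2, 0.8]
opening: 0.172
rack frame mm [ -33.2 -114.7  141.4] hd 123.4 Frack [-0.09  0.35  0.78] open 15.2 t 10.1 M [ 0.03 -0.11  0.03]
```

View pics/g5.png

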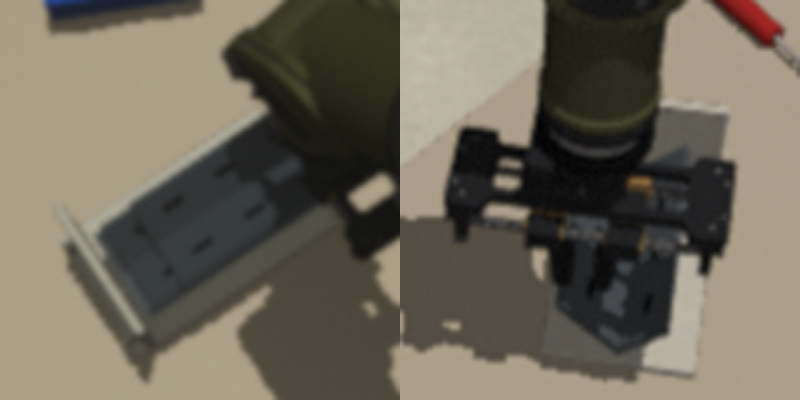

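```bash
python3 -m inch '[[0.82,[0,-0.2,0.3],0],[0.81,[0,-0.4,0.7],0],[0.80,[0,-0.55,1.0],0],[0.795,[0,-0.65,1.3],0],[0.79,[0,-0.7,1.5],0],[0.78,[0,-0.75,1.7],0],[0.77,[0,-0.8,1.9],0],[0.77,[0,-0.8,1.9],0]]'; python3 - <<'E'
from m import *
inr()
ims=[]
for c,(x,y,w,h) in {"top":(230,170,120,120),"scene":(290,150,120,120)}.items():
    im=viewer.snapshot(c)[:,:,::-1]; ims.append(cv2.resize(im[y:y+h,x:x+w],(400,400),interpolation=cv2.INTER_CUBIC))
cv2.imwrite("pics/g6.png",np.hstack(ims))
E
```

```text
clock: 11.0
tool_pos: [0.5407, 0.0168, 0.1224]
eef_rot: [0.474, 0.88, -0.0, -0.0]
contact_force: [-0.3, -0.4, -0.8]
opening: 0.231
rack frame mm [ -41.  -114.7  122.4] hd 123.4 Frack [-0.47 -0.22 -0.8 ] open 20.4 t 11.0 M [-0.04 -0.15  0.02]
```

View pics/g6.png

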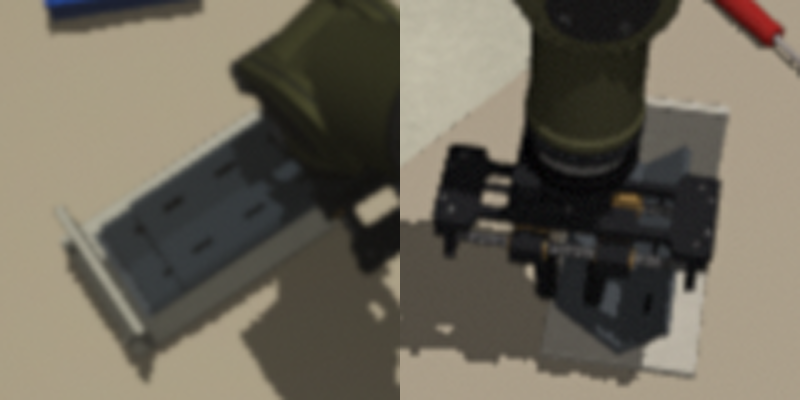

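```bash
python3 -m inch '[[0.75,[0,0,-1],0],[0.75,[0,0,-3],0],[0.75,[-1,0,-7],0],[0.75,[-5,0,-10],0],[0.75,[-10,0,-12],0],[0.75,[-14,0,-12],0],[0.75,[-14,0,-12],0]]'; cat > look.py <<'E'
from ov import *
from m import inr
import sys
t=sys.argv[1]
for c in("top","scene"): cv2.imwrite(f"pics/{t}_{c}.png",viewer.snapshot(c)[:,:,::-1])
pics={c:f"pics/{t}_{c}.png" for c in("top","scene")}
rois={"top":(240,190,100,90),"scene":(320,165,90,125)}
ims=[]
for c,(x,y,w,h) in rois.items():
    im=cv2.imread(pics[c])[y:y+h,x:x+w]; ims.append(cv2.convertScaleAbs(cv2.resize(im,(int(w*500/h),500) if c=="scene" else (420,500*420//470),interpolation=cv2.INTER_CUBIC),alpha=1.6))
H=max(i.shape[0] for i in ims); ims=[cv2.copyMakeBorder(i,0,H-i.shape[0],0,0,cv2.BORDER_CONSTANT) for i in ims]
cv2.imwrite(f"pics/{t}.png",np.hstack(ims)); inr()
E
python3 look.py k1
```

```text
clock: 11.8
tool_pos: [0.6206, -0.1082, 0.2437]
eef_rot: [0.479, 0.878, -0.001, 0.003]
contact_force: [-1.0, -0.5, -0.4]
opening: 0.253
rack frame mm [ -41.7 -255.5  243. ] hd 123.25 Frack [-0.29  0.73 -0.3 ] open 22.1 t 11.9 M [-0.02 -0.11  0.02]
```

View pics/k1.png

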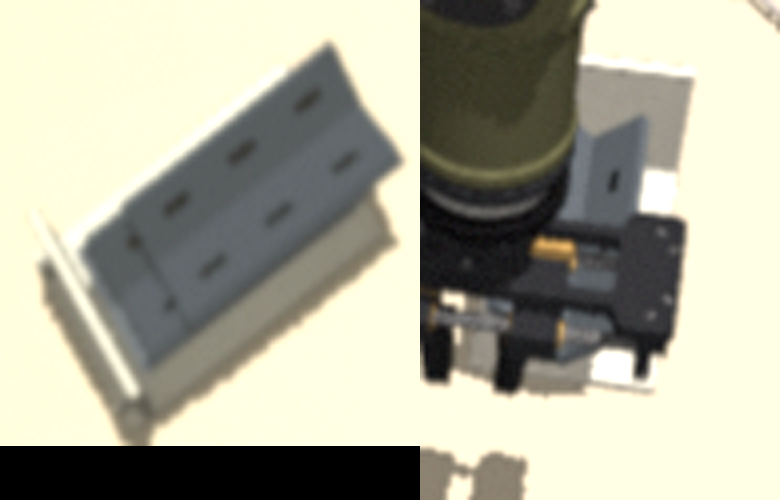

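```bash
python3 -m inch '[[0.5,[2,2,4],0],[0.5,[5,4,8],0],[0.5,[8,4.2,12],0],[0.5,[9.5,4.2,15],0],[0.5,[9.5,4.2,16.5],0],[0.5,[9.5,4.2,16.9],0],[0.5,[9.5,4.2,16.9],0],[0.5,[9.5,4.2,16.9],0]]'; python3 look.py k2; python3 - <<'E'
from ov import *
pics={"top":"pics/k2_top.png","scene":"pics/k2_scene.png"}
K=T(.5116,.135,33.5)
ov("pics/o5.png",[(tf(K@nest(2,-.0447),RAIL),(0,255,0))],{"top":(240,190,100,90),"scene":(325,165,75,100)},4,pics)
E
```

```text
clock: 12.7
tool_pos: [0.6024, 0.0012, 0.0752]
eef_rot: [0.475, 0.88, 0.001, 0.001]
contact_force: [-0.4, 0.3, -0.5]
opening: 0.503
rack frame mm [   1.7 -161.4   75.2] hd 123.29 Frack [-0.64  0.03 -0.35] open 44.2 t 12.8 M [-0.06 -0.15 -0.  ]Traceback (most recent call last):
  File "<stdin>", line 4, in <module>
  File "ov.py", line 9, in ov
    cv2.imwrite(name,np.hstack(out))
                     ~~~~~~~~~^^^^^
    return _nx.concatenate(arrs, 1, dtype=dtype, casting=casting)
           ~~~~~~~~~~~~~~~^^^^^^^^^^^^^^^^^^^^^^^^^^^^^^^^^^^^^^^
ValueError: all the input array dimensions except for the concatenation axis must match exactly, but along dimension 0, the array at index 0 has size 360 and the array at index 1 has size 400
```

View pics/k2.png

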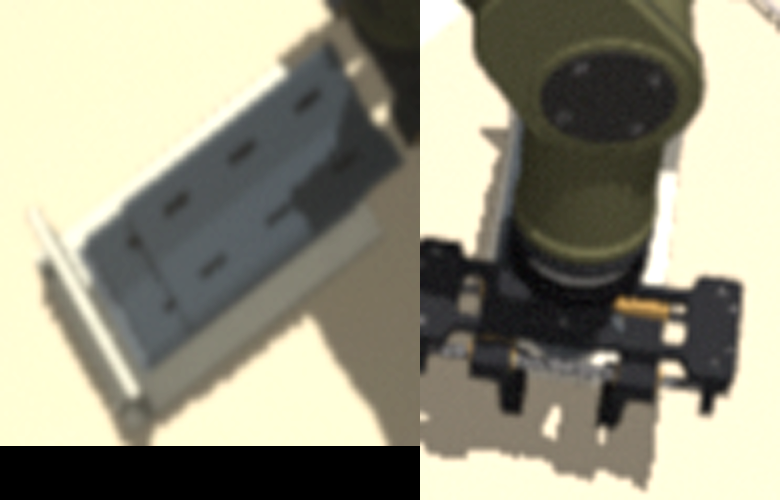

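```bash
python3 -m inch '[[0.5,[1,-0.1,0],0],[0.5,[1.8,-0.1,0],0],[0.5,[2.1,-0.1,0],0],[0.5,[2.3,-0.1,0],0],[0.5,[2.5,-0.1,0],0],[0.5,[2.7,-0.1,0],0],[0.5,[2.9,-0.1,0],0],[0.5,[3.1,-0.1,0],0],[0.5,[3.3,-0.1,0],0]]'; python3 -c "
from m import *
inr()"; python3 -m inch '[[0.5,[0.2,0,0],0],[0.5,[0.4,0,0],0],[0.5,[0.6,0,0],0],[0.5,[0.8,0,0],0],[0.5,[1.0,0,0],0]]'; python3 -c "
from m import *
inr()"
```

```text
clock: 13.7
tool_pos: [0.582, 0.0291, 0.0738]
eef_rot: [0.474, 0.88, -0.0, 0.0]
contact_force: [1.8, -1.8, 1.1]
opening: 0.503
rack frame mm [   0.3 -127.2   73.8] hd 123.37 Frack [ 0.48 -2.45  1.12] open 44.2 t 13.7 M [-0.41 -0.31  0.09]
clock: 14.2
tool_pos: [0.5762, 0.0379, 0.0737]
eef_rot: [0.474, 0.88, 0.0, 0.0]
contact_force: [1.3, -2.1, 1.4]
opening: 0.501
rack frame mm [   0.2 -116.6   73.7] hd 123.4 Frack [-0.03 -2.47  1.4 ] open 44.1 t 14.2 M [-0.43 -0.38  0.1 ]
```

```bash
python3 -m inch '[[0.5,[0.2,0,0],0],[0.5,[0.4,0,0],0],[0.5,[0.6,0,0],0],[0.5,[0.8,0,0],0],[0.5,[1.0,0,0],0]]'; python3 -c "
from m import *
inr()"; python3 -m inch '[[0.5,[0.2,0,0],0],[0.5,[0.4,0,0],0],[0.5,[0.6,0,0],0],[0.5,[0.8,0,0],0]]'; python3 -c "
from m import *
inr()"
```

```text
clock: 14.7
tool_pos: [0.5706, 0.0462, 0.0737]
eef_rot: [0.474, 0.88, -0.0, 0.0]
contact_force: [1.8, -2.3, 1.3]
opening: 0.498
rack frame mm [   0.2 -106.7   73.7] hd 123.4 Frack [ 0.21 -2.92  1.3 ] open 43.8 t 14.7 M [-0.4  -0.39  0.09]
clock: 15.1
tool_pos: [0.5663, 0.0526, 0.0737]
eef_rot: [0.474, 0.88, -0.0, 0.0]
contact_force: [2.7, -2.2, 1.3]
opening: 0.502
rack frame mm [  0.2 -98.9  73.7] hd 123.39 Frack [ 1.01 -3.3   1.27] open 44.1 t 15.1 M [-0.62 -0.5   0.12]
```

```bash
python3 -m inch '[[0.5,[0.15,0,0],0],[0.5,[0.3,0,0],0],[0.5,[0.45,0,0],0]]'; python3 -c "
from m import *
inr()"; python3 -m inch '[[0.5,[0.1,0,0],0],[0.5,[0.2,0,0],0]]'; python3 -c "
from m import *
inr()"
```

```text
clock: 15.4
tool_pos: [0.5641, 0.056, 0.0737]
eef_rot: [0.474, 0.88, -0.0, 0.0]
contact_force: [3.2, -3.8, 0.9]
opening: 0.498
rack frame mm [  0.1 -94.9  73.7] hd 123.38 Frack [ 0.61 -4.92  0.92] open 43.8 t 15.4 M [-0.74 -0.65  0.11]
clock: 15.6
tool_pos: [0.5629, 0.0578, 0.0737]
eef_rot: [0.474, 0.88, -0.0, 0.0]
contact_force: [3.0, -4.2, 1.7]
opening: 0.498
rack frame mm [  0.1 -92.7  73.7] hd 123.38 Frack [ 0.22 -5.14  1.74] open 43.8 t 15.6 M [-0.82 -0.63  0.23]
```

```bash
python3 -m inch '[[0.5,[0.05,0,0],0],[0.5,[0.1,0,0],0]]'; python3 -c "
from m import *
inr()"; python3 -m inch '[[0.5,[0.05,0,0],0],[0.5,[0.1,0,0],0]]'; python3 -c "
from m import *
inr()"
```

```text
clock: 15.8
tool_pos: [0.5625, 0.0584, 0.0737]
eef_rot: [0.474, 0.88, -0.0, 0.0]
contact_force: [3.6, -5.3, 0.1]
opening: 0.501
rack frame mm [  0.1 -92.   73.7] hd 123.38 Frack [ 0.07 -6.45  0.1 ] open 44.1 t 15.8 M [-1.05 -0.83  0.23]
clock: 16.0
tool_pos: [0.5625, 0.0584, 0.0737]
eef_rot: [0.474, 0.88, -0.001, 0.001]
contact_force: [4.4, -6.4, 0.4]
opening: 0.495
rack frame mm [  0.1 -91.9  73.7] hd 123.36 Frack [ 0.18 -7.77  0.44] open 43.6 t 16.0 M [-1.27 -1.12  0.26]
```

```bash
python3 -m inch '[[0.5,[0.05,0,0],0],[0.5,[0.1,0,0],0],[0.5,[0.1,0,0],0]]'; python3 -c "
from m import *
inr()"; python3 -m inch '[[0.5,[-0.2,0,0],0],[0.5,[-0.5,0,0],0],[0.5,[-1.2,0,0],0],[0.5,[-3,0,0],0],[0.5,[-6,0,-2],0],[0.5,[-10,0,-6],0],[0.5,[-14,-2,-10],0],[0.5,[-17,-6,-14],0],[0.5,[-20,-10,-16],0],[0.5,[-23,-14,-16],0],[0.5,[-26,-18,-16],0],[0.5,[-26,-18,-16],0],[0.5,[-26,-18,-16],0]]'; python3 look.py k3
```

```text
clock: 16.3
tool_pos: [0.5624, 0.0584, 0.0738]
eef_rot: [0.475, 0.88, -0.001, 0.002]
contact_force: [5.8, -8.3, 0.4]
opening: 0.5
rack frame mm [  0.1 -91.9  73.8] hd 123.32 Frack [  0.23 -10.08   0.41] open 44.0 t 16.3 M [-1.36 -1.22  0.28]
clock: 17.6
tool_pos: [0.5511, -0.2615, 0.233]
eef_rot: [0.478, 0.878, -0.002, -0.001]
contact_force: [-0.3, -0.6, 0.4]
opening: 0.499
rack frame mm [-180.2 -348.4  233.5] hd 123.36 Frack [-0.7   0.09 -0.24] open 43.8 t 17.7 M [-0.01 -0.16 -0.  ]
```

View pics/k3.png

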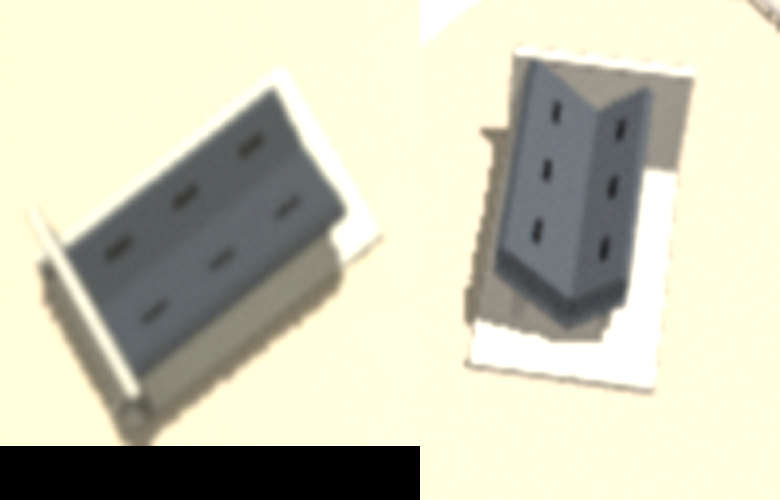

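```bash
python3 - <<'E'
from ov import *
pics={"top":"pics/k3_top.png","scene":"pics/k3_scene.png"}
K=T(.5116,.135,33.5)
it=[(tf(K@nest(k,0),RAIL),c) for k,c in((0,(255,0,0)),(1,(0,255,255)),(2,(0,255,0)))]
ov("pics/o6.png",it,{"top":(245,195,90,80),"scene":(328,170,65,80)},5,pics)
ov("pics/o7.png",[],{"top":(245,195,90,80),"scene":(328,170,65,80)},5,pics)
for c,(x,y,w,h) in {"top":(246,200,20,75),"scene":(330,240,60,30)}.items():
    a=cv2.imread(f"pics/{c}0.png",0)[y:y+h,x:x+w].astype(np.float32); b=cv2.imread(pics[c],0)[y:y+h,x:x+w].astype(np.float32)
    print(c,cv2.phaseCorrelate(a,b,cv2.createHanningWindow((w,h),cv2.CV_32F)))
E
```

```text
top ((-0.45459887084677497, -0.12799483997478944), 0.6517501653035481)
scene ((0.5647898470467005, 0.4254123195962567), 0.2985047215885586)
```

View pics/o6.png

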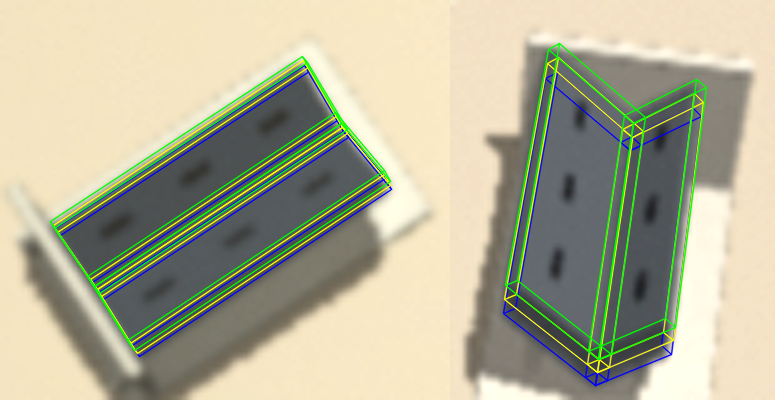

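View pics/o7.png

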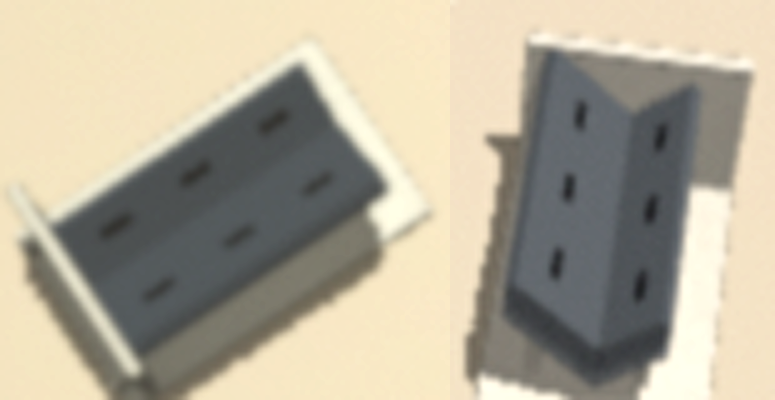

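View pics/k3_scene.png

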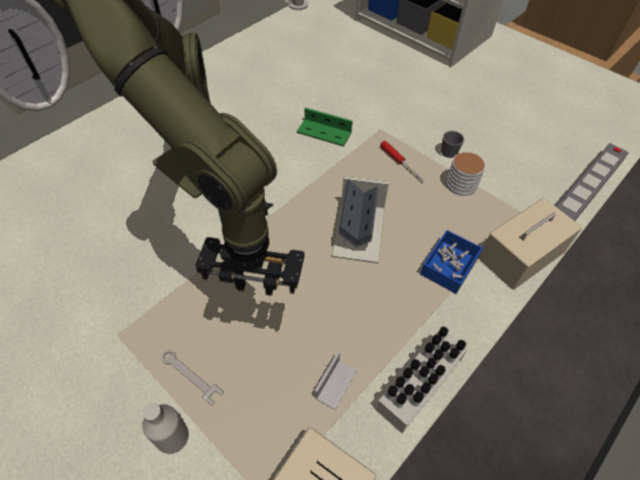

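```bash
python3 -c "
from m import *
inr(); print(r.finish_job())"
```

```text
rack frame mm [-180.2 -348.4  233.5] hd 123.36 Frack [-0.7   0.09 -0.24] open 43.8 t 17.7 M [-0.01 -0.16 -0.  ]
the job is handed in; nothing more can be done
None
```

The loose angle is nested long leg on long leg in the other two, and all three are pushed home against the end stop. I handed the job in at 17.7 s with the gripper open and clear of everything.

I pinched the loose angle near its −y end and lowered it upright until it touched the V. I then loosened the jaws and tipped it towards the robot between the fingers. It seems to have slid the last part into the nest by itself rather than being guided all the way.

To bring all three home, I pushed on their −y ends with the two open fingers:

- **Sliding:** the force rose from 2.5 N to about 5 N as each angle was picked up.
- **At the stop:** movement then stopped while the force climbed to 10 N, which is below the 13 N that would shift the rack.

**Last checks:**
- **Seating:** the outlines of three seated, flush angles match both pictures to about a pixel (2–3 mm).
- **Rack:** the stop's corners are where they were at the start to within a pixel.
- **Other things:** in the scene view, the bystanders and the green look-alike appear untouched.

**One disagreement:** the fingers stopped about 3 mm before the point I had calculated. I put that down to error in my rack position estimate or the assumed finger width, since the force showed a hard stop.

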